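# Index the sliding hook one notch and hang the rack frame

### The job

The stand's sliding hook is one notch too close to the fixed hook for the wide rack frame: pull its spring knob out, slide the hook one notch further from the fixed hook and let the knob snap fully back into that notch. Then hang the rack frame on both hooks by its two narrow necks, lowering it until both necks are seated before you let go. Never tip the rack frame over, and leave the loupe, V-block, hex key and plug gauge where they are.

Things in the scene. Friction and masses are not known exactly. Their poses are not given: they have to be found in the camera images.
- hook_stand: Hook stand fixed to the table: base plate 130 (x) x 300 (y) x 12 mm with two swan-neck hooks of 8 mm bar, one fixed (+y), one on a carriage sliding along y. Origin on the table, midway between the hooks' final places (y = +80 and -80 mm). x points to its back; the knob is on the -x side. Hook posts stand at x = +42 mm, tops 193 mm high; the hooks' front tips are at x = -24, z = 184 mm.
- fixed_seat (a point): Centre of a rack neck when seated in the fixed hook, 161 mm above the table; axes as the stand's. The hook lies in the stand's x-z plane, open upward: 32 mm wide at the mouth, 20 mm above the seat, narrowing to 12 mm at its bottom. The neck comes in from straight above.
- sliding_seat (a point): The same point of the sliding hook (same shape), moves with the carriage.
- knob_centre (a point): Centre of the round black knob (20 to 26 mm diameter, 21 mm long) of the spring plunger, in front of the carriage below its hook; it moves with both. Its axis leans 35 degrees from vertical to the stand's -x (outward: -0.574 x, +0.819 z of the stand; this point's axes are the stand's). The hook blocks an upright gripper: come down along the plunger's axis and pinch across y.
- index_knob (a joint): How far the knob is pulled out along its axis, m: 0 = pin fully in a notch, 0.015 = end of travel. The spring pushes it in with 5 N at 0, 12 N at 0.015. The pin is free from 0.011; released between notches it stays at about 0.009, on the bar. Its round tip finds a notch from about 3 mm off. The 16 mm sleeve under the knob starts 20 mm, the carriage's 50 mm wide face 35 mm below the knob's centre.
- hook_slide (a joint): Position of the carriage, m, growing away from the fixed hook (the stand's -y): 0 at the start, notches at -0.024, 0, 0.024 (the one wanted) and 0.048. It slides with about 1 N friction when the pin is out; play in a notch is about 1.5 mm each way.
- rack_grip (a point): Centre of the black grip block (26 x 44 x 26 mm) amid the rack frame's top bar, 75 mm above its feet; pinch it across x (26 mm). The frame (0.25 to 0.46 kg, 50 x 194 x 88 mm) stands upright on two side plates with rubber feet (within 66 mm of its middle in y): x level, across the frame, y along the bar, z up. The same either way round. Thin rods run 45 and 63 mm below the bar's axis.
- rack_journal_a (a point): Centre of one neck of the rack frame's top bar, outside its side plate, 80 mm from the grip block's centre along the frame's -y: 10 mm in diameter and 22 mm long, between the 20 mm thick middle of the bar and a 24 mm end disc.
- rack_journal_b (a point): Centre of the other neck, the same, 80 mm from the grip block's centre along +y.
- loupe: Small black loupe, 37 mm wide, 30 mm high, standing in front of the stand; bystander.
- v_block_1: Steel V-block 40 x 45 x 36 mm beside the stand, beyond its fixed hook; bystander.
- hex_key: Bent hex key 24 x 67 x 5 mm lying on the stand's base plate, between the hooks; bystander.
- plug_gauge: Plug gauge 14 x 96 x 14 mm lying beside the rack frame; bystander.
Things that resemble listed ones, but are neither listed nor needed, are in the scene too. Of the things like the part that bears rack_grip, leave any that is yellow; of the rest the larger one is meant.

How it is judged:
On the way, in this order (a step that is already met when the one before it is completed fails the run):
1. the knob is pulled out of its notch (more than 10.5 mm) (value of joint index_knob above 0.0105 m), for 0.05 s.
2. the carriage is one notch further (24 mm, within 4 mm) and the knob is back in (within 2.5 mm) (value of joint index_knob below 0.0025 m and value of joint hook_slide between 0.02 and 0.028 m), for 0.2 s.
3. both necks lie in the hooks (within 10 mm of the seats, less than 5 mm above them) while the gripper still holds the rack frame (((distance between rack_journal_a and fixed_seat below 0.01 m and z of rack_journal_a in the frame of fixed_seat below 0.005 m and distance between rack_journal_b and sliding_seat below 0.01 m and z of rack_journal_b in the frame of sliding_seat below 0.005 m) or (distance between rack_journal_b and fixed_seat below 0.01 m and z of rack_journal_b in the frame of fixed_seat below 0.005 m and distance between rack_journal_a and sliding_seat below 0.01 m and z of rack_journal_a in the frame of sliding_seat below 0.005 m)) and contact force between the fingers and rack_frame above 1 N), for 0.1 s.
At the end, for the whole second after the job is handed in: The sliding hook is locked one notch (24 mm, within 4 mm) further from the fixed hook with the knob in (within 2.5 mm), and the rack frame hangs at rest and released with one neck in each hook (neck centres within 10 mm of the seats and less than 5 mm above them), within 20 degrees of upright (all of step 2 and ((distance between rack_journal_a and fixed_seat below 0.01 m and z of rack_journal_a in the frame of fixed_seat below 0.005 m and distance between rack_journal_b and sliding_seat below 0.01 m and z of rack_journal_b in the frame of sliding_seat below 0.005 m) or (distance between rack_journal_b and fixed_seat below 0.01 m and z of rack_journal_b in the frame of fixed_seat below 0.005 m and distance between rack_journal_a and sliding_seat below 0.01 m and z of rack_journal_a in the frame of sliding_seat below 0.005 m)) and contact force between the fingers and rack_frame below 0.1 N and linear speed of rack_frame below 0.03 m/s and angle between rack_grip's own z axis and vertical below 0.35 rad); the robot touches nothing.
It fails at once if the rack frame is tipped more than 45 degrees (angle between rack_grip's own z axis and vertical above 0.785 rad).
It fails at once if a loose bystander is moved more than 25 mm (distance of any of loupe, v_block_1, hex_key, plug_gauge from where it was at the start of the episode above 0.025 m).
It also fails if it takes over 64 s, if anything falls off the work surface, if the arm or the gripper's body presses on something with over 40 N, if the wrist force passes 120 N, or if a joint passes its speed limit or range.

### The arm

A 6-joint arm with a two-finger parallel gripper is mounted at the origin on a cart in front of the work surface, level with it; the furniture and walls round the work are solid. World frame = base frame: x ahead of the robot, y to its left, z up, the work surface at z = 0. Lengths are in m, angles in rad, forces in N, time in s.
With the tool pointing down it reaches from about 0.375 to 0.9 m from the base axis. Payload 3.1 kg.
Tool frame: the origin (TCP) lies on the centre line of the jaws, within the pads' length; the fingertips stand 8 mm ahead of it and the grasp point (between the pads) lies 11 mm behind it; z points along the fingers, y is the line along which they close (so a half turn about z gives the same grasp; the last joint's range is limited). The gripper opens to 85 mm and grips with 20 to 120 N. Pads are 22 mm wide; open, the fingers measure 114 mm over their backs; the gripper's body (76 mm by 85 mm) begins 54 mm behind the grasp point. The pads swing forward as they close: fully open they stand 13 mm farther back than shut.
Start: joints at [0.967, 0.527, 1.433, -0, 1.181, -0.178], TCP at [0.258, 0.569, 0.239] pointing down, gripper open.
Joint ranges: [-3.08, 3.08], [-0.75, 2.2], [0.22, 2.44], [-1.43, 4.57], [0, 2.65], [-2.85, 2.85]. Speed limits (rad/s): [2.79, 2.79, 3.14, 3.14, 3.14, 3.14].

### API

Orientations are given as a unit quaternion [x, y, z, w].
In Python, from station import * gives the robot as it stands.
- The arm moves only by the tool play_rows, never from a script. Its argument "rows" is a list of rows, each a list of 3 entries, a list of its own where there are three numbers: the turn, a rotation vector about the tool's x, y, z in degrees, then the shift along the tool's x, y, z in mm, then the closure, from 0 (fully open) to 1 (shut). In form: [[[ax, ay, az], [dx, dy, dz], jaw], ...]. A call has 1 to 12 rows; each row shifts and turns the commanded pose from where the row before left it, along the tool's axes as they then stand; what a row does not reach is not made up. A row lasts 1/12 s, in which the tool goes at most 41.7 mm and 7.16 degrees, less where a joint would pass 70% of its speed; a pose out of reach is approached as far as the arm can. A call with a gripper value outside its range is refused whole. The fingers move at their own pace and stop on an object; "grip_force" is the grip in N (left out, the last holds). Time passes only in rows, so rows that do not move let the fingers close. It gives the time, the measured TCP pose, the force, the opening and the grip force at its end, in the units of the state.
- sense(): the state, without advancing time (a new reading comes with each control period).
- snapshot(name): name is "scene" or "top" or "wrist"; returns (picture, depth): 420x560x3 uint8, red, green, blue; 420x560 float32, m along the optical axis (not along the pixel's ray), 0 where there is no reading.
- get_calibration(name): a dict with "vfov" (degrees; the focal length in pixels is half the picture's height over the tangent of half this angle, whatever the lens; pixels are square), "cx", "cy" (the principal point, pixels), "xyz" and "attitude" of the camera in the world. Camera axes: x right, y down, z forward; pixel columns grow to the right and rows downward; lengths in m; the calibration is good to about 2 mm. A picture is of the moment at which its call begins: read the wrist's pose just before it. get_calibration takes no time and is no camera call; for the wrist camera it gives the pose at the moment of the call.
- sign_off(): hands the job in; it is judged then, once.
The state is a dict: "t": time; "q": joint angles; "qd": joint speeds; "tau": joint torques, N m; "tcp_pos": TCP position; "tool_rot": TCP orientation; "force": force on the tool from outside, world axes, zero at the start; "ft_torque": the same for the moment, N m; "finger_gap": opening from 0.0 (shut) to 1.0 (fully open); "gripper_force": force on a finger pad.
Only numpy, scipy, OpenCV 4.12 (cv2) and the standard library are available. Lean on these libraries where they do the work, as an engineer would, in place of code of your own. Each camera call takes 0.05 s, during which the arm holds its last target. There are 200 camera calls.

## Working session

There is one attempt and no reset: what is moved stays moved. The work goes in short steps, Python scripts to look and compute and a tool call to move; the robot and the scene stay as the last step left them, time stands still between calls to the robot, and variables do not carry over. Pictures are saved under pics/ and viewed, at most 10 in all, crops included, and the job is handed in when it is done.

Besides the shell and the picture viewer there is one more tool, called after "Request:" as name([rows], argument=value, ...), one row to a line, values as JSON. play_rows: Moves the arm, as the interface text tells. Its arguments: {"type":"object","properties":{"rows":{"type":"array","items":{"type":"array"}},"grip_force":{"type":"number"}},"required":["rows"]}

```bash
mkdir -p pics; ls; cat > h.py <<'E'
from station import *
import numpy as np, cv2
from scipy.spatial.transform import Rotation as R
def cal(n):
    c=get_calibration(n); f=210/np.tan(np.radians(c["vfov"])/2)
    a=np.array(c["attitude"],float)
    M=R.from_quat(a).as_matrix() if a.size==4 else a.reshape(3,3)
    return f,c["cx"],c["cy"],np.array(c["xyz"]),M
def cloud(d,c):
    f,cx,cy,p,M=c; v,u=np.mgrid[0:d.shape[0],0:d.shape[1]]
    P=np.stack([(u-cx)/f*d,(v-cy)/f*d,d],-1)@M.T+p
    P[d<=0]=np.nan
    return P
def ray(u,v,c,z):
    f,cx,cy,p,M=c; r=M@np.array([(u-cx)/f,(v-cy)/f,1]); return p+r*(z-p[2])/r[2]
def proj(X,c):
    f,cx,cy,p,M=c; q=(np.asarray(X)-p)@M; return q[...,:2]/q[...,2:]*f+[cx,cy]
def snap(n,name=None):
    c=cal(n); im,d=snapshot(n)
    if name: cv2.imwrite(f"pics/{name}.png",im[...,::-1]); np.savez(f"{name}.npz",im=im,d=d,c=np.array(c,dtype=object))
    return im,d,c
E
python3 - <<'E'
from h import *
print(get_calibration("top"),get_calibration("scene"),get_calibration("wrist"))
a=snap("scene","scene0"); b=snap("top","top0"); s=sense(); print(s)
cv2.imwrite("pics/both.png",cv2.resize(np.vstack([a[0],b[0]])[...,::-1],None,fx=.71,fy=.71))
E
```

```text
pics
{'vfov': 56.94229285519448, 'cx': 279.63737626895477, 'cy': 210.57321265028585, 'xyz': array([0.35046964, 0.06671254, 1.06942291]), 'attitude': array([-0.69871994,  0.70954541, -0.05992527,  0.06888189])} {'vfov': 42.417549250129355, 'cx': 281.04516870733994, 'cy': 212.9005922733921, 'xyz': array([-0.06919562,  1.37259593,  0.79709663]), 'attitude': array([-0.17041375,  0.82770954, -0.52109743,  0.1196392 ])} {'vfov': 59.16816031627811, 'cx': 273.6814745735159, 'cy': 211.15431825859048, 'xyz': array([0.18767582, 0.60023383, 0.37173655]), 'attitude': array([0.83093842, 0.53581294, 0.08039323, 0.12642296])}
{'t': 0.1, 'q': array([ 9.66503859e-01,  5.28409506e-01,  1.43379631e+00,  6.54272344e-06,
        1.18140685e+00, -1.78450709e-01]), 'qd': array([-3.65217908e-04, -2.24556837e-03, -3.40423798e-03, -2.91683165e-04,
        1.52391309e-03, -3.07765702e-05]), 'tau': array([-1.00763125e-03, -4.43305171e+01, -1.78585678e+01, -2.46439167e-04,
        3.86791697e-03, -2.27881650e-06]), 'tcp_pos': array([0.25775254, 0.5686709 , 0.23840212]), 'tool_rot': array([ 2.11316826e-01,  9.77417096e-01, -9.32480617e-04, -3.88069342e-04]), 'force': array([ 0.51652419,  0.70243317, -0.76374847]), 'ft_torque': array([0.00734829, 0.00495581, 0.04300583]), 'gripper_force': 0.0, 'finger_gap': 1.0005176754124796}
```

View pics/top0.png

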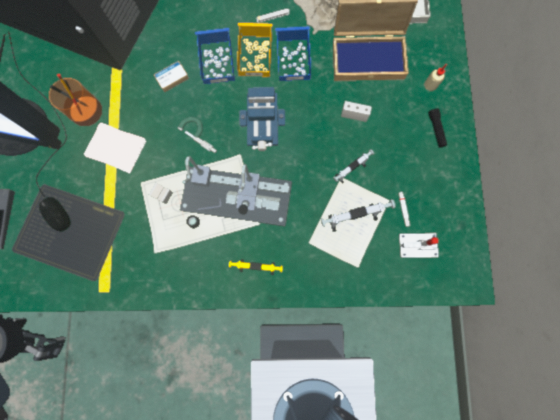

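View pics/scene0.png

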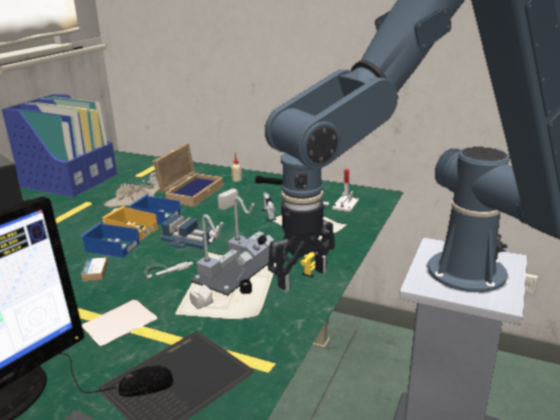

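The top view shows the stand at about (235,190), with the fixed hook at (195,172) and the sliding hook at (247,185). The knob is near (243,208) and the loupe at (193,222). Rack candidates are the large grey one at (357,213), a small grey one at (354,165) and a yellow one at (255,266). I choose (357,213) and will check it in a close crop.

```bash
python3 - <<'E'
from h import *
z=np.load("top0.npz",allow_pickle=True); im,d,c=z["im"],z["d"],tuple(z["c"])
P=cloud(d,c)
for u,v in [(357,213),(354,165),(255,266),(195,172),(247,182),(243,208),(193,222),(165,197),(405,208),(420,100),(300,100)]: print((u,v),P[v,u].round(3))
# rack large: points z>0.06 in window
W=P[170:250,310:400]
for lab,lo,hi in (("bar",.06,.12),):
    m=(W[...,2]>lo)&(W[...,2]<hi); Q=W[m]; vv,uu=np.nonzero(m); print(len(Q),Q.mean(0),uu.min()+310,uu.max()+310,vv.min()+170,vv.max()+170)
    mu=Q[:,:2].mean(0); w,V=np.linalg.eigh(np.cov((Q[:,:2]-mu).T)); t=(Q[:,:2]-mu)@V[:,1]; print(V[:,1],t.min(),t.max(),np.percentile(Q[:,2],[5,50,95]))
# stand base plate: z .008-.02 near
W=P[140:240,160:310]; m=abs(W[...,2]-.012)<.006
cv2.imwrite("pics/crop.png",np.hstack([cv2.resize(im[140:240,160:310,::-1],None,fx=3.3,fy=3.3,interpolation=2),cv2.resize(im[150:250,310:400,::-1],None,fx=3.3,fy=3.3,interpolation=2)]))
Q=W[W[...,2]>.13]; print("high",len(Q)); 
from scipy.cluster.vq import kmeans
print(kmeans(Q.astype(float),2,seed=1)[0])
E
```

```text
(357, 213) [ 0.522 -0.121  0.086]
(354, 165) [ 0.659 -0.124  0.06 ]
(255, 266) [0.392 0.144 0.064]
(195, 172) [0.65  0.308 0.05 ]
(247, 182) [0.618 0.165 0.056]
(243, 208) [0.54  0.173 0.088]
(193, 222) [0.517 0.318 0.016]
(165, 197) [0.585 0.394 0.032]
(405, 208) [ 0.547 -0.268  0.011]
(420, 100) [ 0.873 -0.34  -0.   ]
(300, 100) [0.88  0.014 0.   ]
603 [ 0.52423911 -0.12296922  0.08280503] 321 394 172 226
[-0.24553753  0.96938709] -0.0974681689153211 0.09629982987893891 [0.07470758 0.08358798 0.08940197]
high 234
[[0.60056906 0.16359339 0.17192384]
 [0.62378874 0.29716643 0.17103581]]
```

View pics/crop.png

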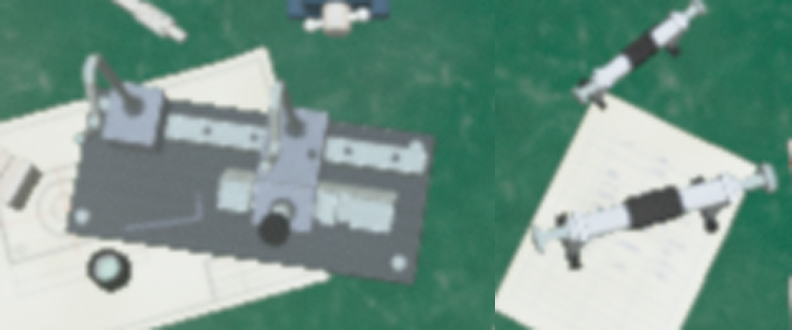

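The crop confirms it: the large frame at (357,213) is about 194 mm long with bar tops at z≈0.083, and it isn't yellow. The knob is at crop (275,228), with the hex key between the hooks. Next I'll move the wrist camera in for a closer look.

```bash
cat >> h.py <<'E'
def frame(zdir,ydir):
    z=np.array(zdir,float);z/=np.linalg.norm(z);y=np.array(ydir,float);y-=z*(y@z);y/=np.linalg.norm(y)
    return np.stack([np.cross(y,z),y,z],1)
def plan(pos,M,s=None):
    s=s or sense(); A=R.from_quat(s["tool_rot"]).as_matrix(); rv=R.from_matrix(A.T@M).as_rotvec(degrees=True)
    dw=np.array(pos)-s["tcp_pos"]
    print("turn",rv.round(2),"|",np.linalg.norm(rv).round(1),"shift after turn(mm)",(M.T@dw*1e3).round(1),"before",(A.T@dw*1e3).round(1))
SY=np.array([.171,.985,0]);SX=np.array([.985,-.171,0])
E
python3 - <<'E'
from h import *
s=sense();c=cal("wrist");A=R.from_quat(s["tool_rot"]).as_matrix()
print("cam in tool",(A.T@(c[3]-s["tcp_pos"])).round(4),"\n",(A.T@c[4]).round(3))
M=frame([0,0,-1],SY)
plan([.50,.26,.27],M)
E
```

```text
cam in tool [ 0.0769 -0.0004 -0.1334] 
 [[ 0.    -0.955 -0.297]
 [ 1.     0.     0.   ]
 [-0.    -0.297  0.955]]
turn [ -0.11  -0.04 -14.55] | 14.6 shift after turn(mm) [-291.5 -262.7  -31.6] before [-348.1 -181.1  -31.4]
```

Request:
play_rows([
  [[0,0,-4.85],[0,0,-20],0],
  [[0,0,-4.85],[0,0,-20],0],
  [[0,0,-4.85],[0,0,-20],0],
  [[0,0,0],[-36,-29,0],0],
  [[0,0,0],[-36,-29,0],0],
  [[0,0,0],[-36,-29,0],0],
  [[0,0,0],[-36,-29,0],0],
  [[0,0,0],[-36,-29,0],0],
  [[0,0,0],[-36,-29,0],0],
  [[0,0,0],[-36,-29,0],0],
  [[0,0,0],[-36,-29,0],0],
  [[0,0,0],[-33,-26,0],0],
])

```text
t: 1.1
tcp_pos: [0.5066, 0.2859, 0.299]
tool_rot: [0.086, 0.996, -0.0, -0.0]
force: [1.1, -0.5, 0.1]
finger_gap: 1.004
gripper_force: 0.0
```

Request:
play_rows([
  [[0,0,0],[0,0,0],0],
  [[0,0,0],[0,0,0],0],
  [[0,0,0],[0,0,0],0],
])

```text
t: 1.35
tcp_pos: [0.5055, 0.2876, 0.2987]
tool_rot: [0.086, 0.996, -0.0, -0.001]
force: [0.4, 0.7, -0.1]
finger_gap: 0.999
gripper_force: 0.0
```

```bash
python3 - <<'E'
from h import *
im,d,c=snap("wrist","w1"); s=sense(); print(s["tcp_pos"],s["tool_rot"]); plan([.53,.26,.30],frame([0,0,-1],SY))
E
```

```text
[0.50498692 0.28822681 0.29885733] [ 8.55698577e-02  9.96331850e-01 -5.66802546e-05 -8.00440572e-04]
turn [-0.01 -0.09  0.03] | 0.1 shift after turn(mm) [-29.5 -23.5  -1.1] before [-29.5 -23.5  -1.2]
```

View pics/w1.png

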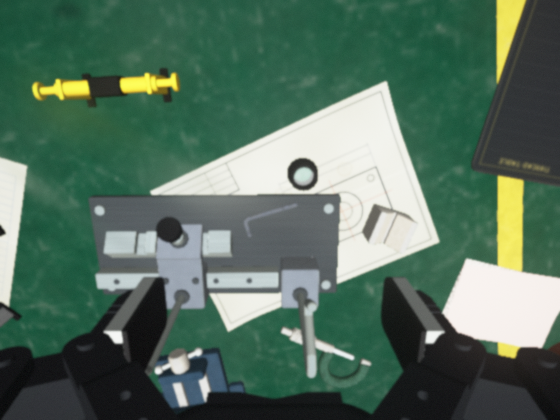

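The wrist view is upside-down, with the robot at the top. It shows the knob at (170,232), the fixed hook's post at (302,295) and the sliding hook behind (180,298). The loupe is at (303,173), the V-block at (388,228), and the base plate corners run from (92,197) to (340,195). I'll take a second viewpoint.

Request:
play_rows([
  [[0,0,0],[0,-36,0],0],
  [[0,0,0],[0,-36,0],0],
  [[0,0,0],[0,-28,0],0],
  [[0,0,0],[0,0,0],0],
  [[0,0,0],[0,0,0],0],
  [[0,0,0],[0,0,0],0],
])

```text
t: 1.9
tcp_pos: [0.4885, 0.1907, 0.2996]
tool_rot: [0.085, 0.996, 0.0, 0.0]
force: [0.0, 0.1, 0.8]
finger_gap: 0.998
gripper_force: 0.0
```

```bash
python3 - <<'E'
from h import *
snap("wrist","w2")
from scipy.cluster.vq import kmeans
for n in ("w1","w2"):
    z=np.load(n+".npz",allow_pickle=True); im,d,c=z["im"],z["d"],tuple(z["c"]); P=cloud(d,c)
    inb=(P[...,0]>.5)&(P[...,0]<.72)&(P[...,1]>.05)&(P[...,1]<.4)
    g=im.astype(int); dark=g.max(2)<125; neutral=(g.max(2)-g.min(2))<25
    m=(abs(P[...,2]-.012)<.006)&inb&neutral
    m=cv2.morphologyEx(m.astype(np.uint8),cv2.MORPH_OPEN,np.ones((3,3)))
    Pz=P[...,2]; 
    mm=((Pz>.007)&inb).astype(np.uint8); k,l,st,_=cv2.connectedComponentsWithStats(mm)
    i=1+np.argmax(st[1:,4]); cnt=max(cv2.findContours((m).astype(np.uint8),0,2)[0],key=cv2.contourArea)
    print(n,"plate z",np.median(Pz[m>0]), "cnt",cv2.contourArea(cnt))
    W=np.array([ray(u,v,c,.012) for u,v in cnt[:,0]]); rr=cv2.minAreaRect((W[:,:2]*1e3).astype(np.float32)); print(" rect mm",rr)
    # knob: black blob
    b=(g.max(2)<50)&inb&(Pz>.06)&(Pz<.13); Q=P[b]; print(" knob",len(Q),np.median(Q,0),Q.min(0),Q.max(0)); 
    k,l,st,ce=cv2.connectedComponentsWithStats(b.astype(np.uint8))
    print(" blobs",[(st[i].tolist(),ce[i].round(1).tolist()) for i in range(1,k) if st[i,4]>60])
    for q in ((.13,.22),):
        Q=P[inb&(Pz>q[0])&(Pz<q[1])]; print(" hooks",len(Q),kmeans(Q.astype(float),2,seed=1)[0].round(4).tolist())
E
```

```text
w1 plate z 0.010876097840171572 cnt 13232.0
 rect mm ((589.0700073242188, 202.16677856445312), (297.5691833496094, 127.71824645996094), 80.10343170166016)
 knob 434 [0.53661379 0.17542142 0.08302093] [0.52664816 0.16370683 0.07648384] [0.54917586 0.18584601 0.09043474]
 blobs [([157, 218, 25, 24, 434], [168.9, 229.3])]
 hooks 1142 [[0.622, 0.2965, 0.1724], [0.6249, 0.1616, 0.1587]]
w2 plate z 0.010908514623748922 cnt 12960.5
 rect mm ((583.7103881835938, 202.2525634765625), (297.034423828125, 118.02710723876953), 80.23448944091797)
  return _methods._mean(a, axis=axis, dtype=dtype,
  ret = um.true_divide(
Traceback (most recent call last):
ValueError: zero-size array to reduction operation minimum which has no identity
```

View pics/w2.png

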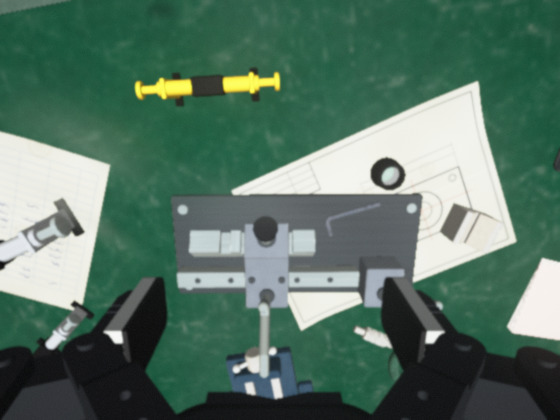

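```bash
cat > m.py <<'E'
from h import *
O=np.array([.589,.202,0]); S=np.stack([SX/np.linalg.norm(SX),SY/np.linalg.norm(SY),[0,0,1]],1)
ax=np.array([-.574,0,.819]); tx=np.array([.819,0,.574])
if __name__=="__main__":
  cs=[]
  for n in ("w1","w2","top0"):
    z=np.load(n+".npz",allow_pickle=True); im,d,c=z["im"],z["d"],tuple(z["c"]); P=cloud(d,c)
    L=(P-O)@S; g=im.astype(int)
    if n!="top0": print(n,"plate x range", np.nanpercentile(L[...,0][(abs(L[...,2]-.011)<.003)&(abs(L[...,1])<.14)&(abs(L[...,0])<.08)],[0.2,99.8]).round(4))
    b=(g.max(2)<80)&(abs(L[...,0]+.05)<.04)&(abs(L[...,1]+.035)<.04)&(L[...,2]>.06)&(L[...,2]<.13); Q=L[b]
    if len(Q)>30:
        A=Q@ax; a95=np.percentile(A,97); F=Q[A>a95-.002]; lo,hi=np.percentile(F@tx,[1,99]);ly,hy=np.percentile(F[:,1],[1,99])
        ctr=ax*(a95-.0105)+tx*(lo+hi)/2+np.array([0,(ly+hy)/2,0]); print(" knob stand",ctr.round(4),"world",(S@ctr+O).round(4),"size",hi-lo,hy-ly,"n",len(Q),len(F))
        vv,uu=np.nonzero(b); cs.append((c,uu.mean(),vv.mean()))
    for nm,y0 in (("fix",.095),("sli",-.04)):
        for zl in ((.14,.16),(.16,.175),(.175,.186),(.186,.2)):
            m=(L[...,2]>zl[0])&(L[...,2]<zl[1])&(abs(L[...,1]-y0)<.03)&(abs(L[...,0])<.09)
            Q=L[m]
            if len(Q)>5: print(" ",nm,zl,len(Q),"x",np.percentile(Q[:,0],[0,50,100]).round(4),"y",np.percentile(Q[:,1],[5,50,95]).round(4))
E
python3 m.py
```

```text
w1 plate x range [-0.0628  0.0667]
 knob stand [-0.0425 -0.0366  0.0755] world [0.5409 0.1732 0.0755] size 0.021896772466758967 0.022159796396922223 n 504 336
  fix (0.14, 0.16) 176 x [-0.0111  0.0072  0.0444] y [0.0957 0.0976 0.1026]
  fix (0.16, 0.175) 230 x [-0.0189  0.0136  0.0436] y [0.0956 0.0983 0.1028]
  fix (0.175, 0.186) 255 x [-0.022   0.0188  0.0422] y [0.0957 0.0987 0.1026]
  fix (0.186, 0.2) 186 x [0.0223 0.0297 0.0411] y [0.0961 0.0993 0.1026]
  sli (0.14, 0.16) 98 x [0.0406 0.0422 0.0469] y [-0.0359 -0.0337 -0.0323]
  sli (0.16, 0.175) 84 x [0.04   0.0425 0.0463] y [-0.0358 -0.0335 -0.0322]
  sli (0.175, 0.186) 42 x [0.0343 0.0409 0.0462] y [-0.0347 -0.0328 -0.0323]
  sli (0.186, 0.2) 7 x [0.0341 0.0364 0.0381] y [-0.033  -0.0324 -0.032 ]
w2 plate x range [-0.0625  0.0677]
 knob stand [-0.0426 -0.0367  0.0755] world [0.5408 0.1731 0.0755] size 0.022568170173386068 0.02206446468049569 n 454 333
  fix (0.175, 0.186) 45 x [-0.0225 -0.0205 -0.0169] y [0.0974 0.0994 0.1023]
  sli (0.14, 0.16) 119 x [-0.0097  0.0073  0.0443] y [-0.0398 -0.0355 -0.0329]
  sli (0.16, 0.175) 1
[... 249 characters left out ...]
789] world [0.5421 0.1741 0.0789] size 0.020027059613471565 0.015143645990863371 n 55 14
  fix (0.14, 0.16) 27 x [-0.008   0.0064  0.0434] y [0.0971 0.0993 0.1033]
  fix (0.16, 0.175) 34 x [-0.0159  0.0131  0.0454] y [0.0971 0.0982 0.1029]
  fix (0.175, 0.186) 37 x [-0.0214  0.0186  0.0462] y [0.0972 0.0997 0.1036]
  fix (0.186, 0.2) 24 x [0.0243 0.0306 0.0401] y [0.0972 0.1006 0.1041]
  sli (0.14, 0.16) 26 x [-0.0071  0.0061  0.0448] y [-0.0387 -0.0364 -0.0323]
  sli (0.16, 0.175) 26 x [-0.013   0.0145  0.0448] y [-0.0387 -0.0359 -0.0334]
  sli (0.175, 0.186) 27 x [-0.0203  0.0205  0.048 ] y [-0.0385 -0.036  -0.0319]
  sli (0.186, 0.2) 23 x [0.0244 0.0335 0.042 ] y [-0.0383 -0.0355 -0.0325]
```

```bash
python3 - <<'E'
from m import *
k=np.array([.5409,.1732,.0755]); a=S@ax; M=frame(-a,SY); plan(k+a*.09,M); plan(k-a*.008,M); print(a)
E
```

```text
turn [  0.08 -35.     0.1 ] | 35.0 shift after turn(mm) [ 84.   -8.5 124.7] before [ -2.7  -8.6 150.3]
turn [  0.08 -35.     0.1 ] | 35.0 shift after turn(mm) [ 84.   -8.5 222.7] before [-58.9  -8.8 230.6]
[-0.56554102  0.09818022  0.819     ]
```

Request:
play_rows([
  [[0,-7,0],[0,0,0],0],
  [[0,-7,0],[0,0,0],0],
  [[0,-7,0],[0,0,0],0],
  [[0,-7,0],[0,0,0],0],
  [[0,-7,0],[0,0,0],0],
  [[0,0,0],[21,-2,31],0],
  [[0,0,0],[21,-2,31],0],
  [[0,0,0],[21,-2,31],0],
  [[0,0,0],[21,-2,31],0],
  [[0,0,0],[0,0,0],0],
  [[0,0,0],[0,0,0],0],
])

```text
t: 2.87
tcp_pos: [0.4897, 0.1788, 0.1928]
tool_rot: [0.085, 0.953, -0.034, 0.288]
force: [0.1, -0.2, -0.0]
finger_gap: 0.998
gripper_force: 0.0
```

```bash
python3 - <<'E'
from m import *
k=np.array([.5409,.1732,.0755]); a=S@ax; M=frame(-a,SY); plan(k-a*.008,M)
im,d,c=snap("wrist","w3"); L=(cloud(d,c)-O)@S
b=(im.max(2)<80)&(abs(L[...,0]+.05)<.04)&(abs(L[...,1]+.035)<.03)&(L[...,2]>.06)&(L[...,2]<.11); Q=L[b]
A=Q@ax;F=Q[A>np.percentile(A,97)-.002];print(len(Q),np.percentile(A,97)-.0105-k@np.zeros(3),np.percentile(F[:,1],[1,99]),np.percentile(F@tx,[1,99]).mean(),"expected",ax@[-.0425,-.0366,.0755],tx@[-.0425,0,.0755])
E
```

```text
turn [-1.1  -1.27 -0.04] | 1.7 shift after turn(mm) [ 25.3   3.2 133.6] before [ 22.3   5.8 134. ]
948 0.08626916167414045 [-0.04810708 -0.02596305] 0.007387406507612328 expected 0.0862295 0.008529499999999997
```

View pics/w3.png

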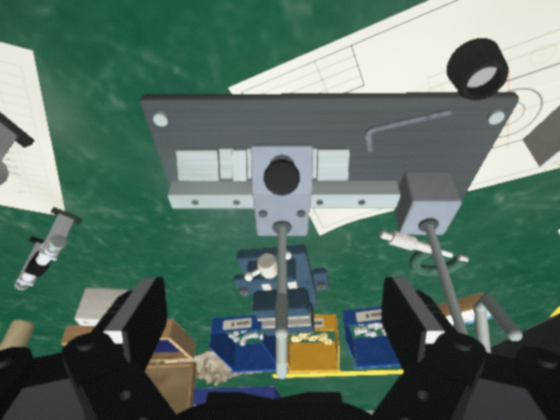

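Request:
play_rows([
  [[-1.1,-1.27,0],[0,0,0],0],
  [[0,0,0],[13,1.5,20],0.3],
  [[0,0,0],[13,1.5,20],0.3],
  [[0,0,0],[0,0,20],0.3],
  [[0,0,0],[0,0,20],0.3],
  [[0,0,0],[0,0,0],0.3],
  [[0,0,0],[0,0,0],0.3],
  [[0,0,0],[0,0,0],0.3],
])

```text
t: 3.58
tcp_pos: [0.5249, 0.1874, 0.1406]
tool_rot: [0.086, 0.955, -0.031, 0.28]
force: [-0.2, 0.1, -0.1]
finger_gap: 0.7
gripper_force: 0.0
```

```bash
python3 - <<'E'
from m import *
k=S@(ax*.0862+tx*.008+np.array([0,-.0368,0]))+O; print(k); a=S@ax; M=frame(-a,SY); plan(k-a*.008,M)
E
```

```text
[0.54041133 0.17308476 0.0751898 ]
turn [-0.91 -2.25 -0.21] | 2.4 shift after turn(mm) [ 23.  -11.4  71.7] before [ 20.1 -10.4  72.7]
```

```bash
python3 - <<'E'
from m import *
s=sense(); print(s["q"].round(3),s["qd"].round(3),s["tau"].round(2),s["tcp_pos"],s["tool_rot"])
E
```

```text
[ 0.271  0.548  2.036 -1.428  0.252  0.238] [ 0.    -0.007  0.018 -0.01  -0.002  0.006] [-1.90e-01 -3.47e+01 -8.26e+00 -4.50e-01  4.80e-01 -1.00e-02] [0.52490483 0.18737408 0.14056021] [ 0.08648124  0.95544032 -0.03124688  0.28049673]
```

Request:
play_rows([
  [[0,0,0],[0,0,0],0.3],
  [[0,0,0],[0,0,0],0.3],
  [[0,0,0],[0,0,0],0.3],
  [[0,0,0],[0,0,0],0.3],
  [[0,0,0],[0,0,0],0.3],
  [[0,0,0],[0,0,0],0.3],
])

```text
t: 4.08
tcp_pos: [0.525, 0.1871, 0.1395]
tool_rot: [0.086, 0.956, -0.032, 0.28]
force: [0.2, -0.3, -0.9]
finger_gap: 0.7
gripper_force: 0.0
```

```bash
python3 - <<'E'
from m import *
s=sense(); print(s["q"].round(3),s["qd"].round(3),s["tau"].round(2),s["tcp_pos"],s["tool_rot"])
E
```

```text
[ 0.271  0.55   2.036 -1.43   0.251  0.239] [-0.     0.004  0.001 -0.002 -0.003 -0.   ] [ 2.000e-02 -3.529e+01 -7.790e+00 -4.500e-01  4.900e-01 -0.000e+00] [0.5249809  0.18711196 0.13946916] [ 0.08637828  0.95564603 -0.03154788  0.27979313]
```

```bash
cat > ik.py <<'E'
from m import *
from scipy.optimize import least_squares
def fk(q,p):
    L1,L2,a,h,r0,l2x=p
    q=np.asarray(q)
    Rz=R.from_euler("z",q[0]); f=Rz*R.from_euler("y",q[1]+q[2])
    w=Rz.apply([r0,0,a])+(Rz*R.from_euler("y",q[1])).apply([0,0,L1])+f.apply([l2x,0,L2])
    T=f*R.from_euler("z",q[3])*R.from_euler("y",q[4])*R.from_euler("z",q[5])
    return w+T.apply([0,0,h]),T
DATA=[([9.66503859e-01,5.28409506e-01,1.43379631,6.5e-6,1.18140685,-1.78450709e-01],[.25775254,.5686709,.23840212],[.211316826,.977417096,-.000932,-.000388]),
([.271,.55,2.036,-1.43,.251,.239],[.5249809,.18711196,.13946916],[.08637828,.95564603,-.03154788,.27979313])]
E
python3 - <<'E'
from ik import *
for q,p,o in DATA:
    T=fk(q,[.4,.4,.2,.2,0,0])[1]; d=T.inv()*R.from_quat(o); print(d.as_rotvec(degrees=True))
E
```

```text
[-4.88274793e-05 -3.92992472e-05  9.00000009e+01]
[1.76205500e-02 3.39761359e-02 9.00265130e+01]
```

```bash
cat >> ik.py <<'E'
def fit():
    r=least_squares(lambda p:np.concatenate([fk(q,[*p,0,0])[0]-x for q,x,_ in DATA]),[.4,.4,.2,.2]); return [*r.x,0,0],r.fun
lo=np.array([-3.08,-.75,.22,-1.43,0,-2.85]);hi=np.array([3.08,2.2,2.44,4.57,2.65,2.85])
def ik(pos,M,p,q0):
    Rt=R.from_matrix(M)*R.from_euler("z",-90,degrees=True)
    def e(q):
        x,T=fk(q,p); return np.r_[(x-pos)*5,(T.inv()*Rt).as_rotvec()]
    r=least_squares(e,q0,bounds=(lo,hi)); return r.x,np.abs(r.fun).max()
E
python3 - <<'E'
from ik import *
p,res=fit(); print(np.round(p,4),res.round(4)); q0=np.array(DATA[1][0])*.99
k=np.array([.5404,.1731,.0752]); a=S@ax
for t in (35,32,30,28,25):
    th=np.radians(t); z=S@np.array([np.sin(th),0,-np.cos(th)]); M=frame(z,SY)
    for dy,out in ((0,.04),(0,0),(0,.014),(-.024,.014),(-.024,0)):
        pos=k+a*(.003+out)+S@np.array([0,dy,0])+z*.011
        q,e=ik(pos,M,p,q0); print(t,dy,out,q.round(2),e.round(4))
E
```

```text
[ 1.035   0.1107 -0.7323 -0.11    0.      0.    ] [ 0.097  -0.0548 -0.0091 -0.0057 -0.0148  0.0091]
35 0 0.04 [ 0.28  0.58  1.97 -1.43  0.25  0.23] 0.1583
35 0 0 [ 0.26  0.61  1.93 -1.43  0.24  0.22] 0.2183
35 0 0.014 [ 0.27  0.6   1.95 -1.43  0.24  0.23] 0.1984
35 -0.024 0.014 [ 0.23  0.59  1.95 -1.43  0.22  0.19] 0.2241
35 -0.024 0 [ 0.23  0.61  1.94 -1.43  0.22  0.19] 0.2441
32 0 0.04 [ 0.28  0.58  2.02 -1.43  0.23  0.25] 0.1589
32 0 0 [ 0.27  0.61  1.99 -1.43  0.22  0.24] 0.2189
32 0 0.014 [ 0.27  0.6   2.   -1.43  0.22  0.24] 0.1989
32 -0.024 0.014 [ 0.24  0.59  2.   -1.43  0.2   0.21] 0.2248
32 -0.024 0 [ 0.23  0.61  1.99 -1.43  0.2   0.2 ] 0.2448
30 0 0.04 [ 0.28  0.58  2.06 -1.43  0.22  0.26] 0.1593
30 0 0 [ 0.27  0.61  2.02 -1.43  0.21  0.25] 0.2193
30 0 0.014 [ 0.27  0.6   2.03 -1.43  0.21  0.25] 0.1993
30 -0.024 0.014 [ 0.24  0.59  2.04 -1.43  0.19  0.22] 0.2253
30 -0.024 0 [ 0.23  0.61  2.03 -1.43  0.19  0.21] 0.2453
28 0 0.04 [ 0.29  0.58  2.09 -1.43  0.21  0.27] 0.1597
28 0 0 [ 0.27  0.62  2.06 -1.43  0.2   0.25] 0.2197
28 0 0.014 [ 0.28  0.6   2.07 -1.43  0.2   0.26] 0.1998
28 -0.024 0.014 [ 0.24  0.59  2.07 -1.43  0.18  0.23] 0.2258
28 -0.024 0 [ 0.24  0.61  2.06 -1.43  0.18  0.22] 0.2458
25 0 0.04 [ 0.29  0.58  2.14 -1.43  0.19  0.28] 0.1604
25 0 0 [ 0.28  0.62  2.11 -1.43  0.18  0.27] 0.2204
25 0 0.014 [ 0.28  0.6   2.12 -1.43  0.18  0.27] 0.2005
25 -0.024 0.014 [ 0.24  0.59  2.13 -1.43  0.17  0.24] 0.2266
25 -0.024 0 [ 0.24  0.61  2.11 -1.43  0.16  0.23] 0.2466
```

```bash
sed -i 's/w=Rz.apply(\[r0,0,a\])/w=Rz.apply([0,r0,a])/; s/\[\*p,0,0\])\[0\]/[*p,0])[0]/; s/\[.4,.4,.2,.2\]); return \[\*r.x,0,0\]/[.4,.4,.2,.29,.11]); return [*r.x,0]/' ik.py
cat > t.py <<'E'
from ik import *
p,res=fit(); print(np.round(p,4),res.round(4)); q0=np.array(DATA[1][0])*.99
k=np.array([.5404,.1731,.0752]); a=S@ax
for t in (35,30,27,24,20):
    th=np.radians(t); z=S@np.array([np.sin(th),0,-np.cos(th)]); M=frame(z,SY)
    for dy,out in ((0,.04),(0,0),(0,.014),(-.024,.014)):
        pos=k+a*(.003+out)+S@np.array([0,dy,0])+z*.011
        q,e=ik(pos,M,p,q0); print(t,dy,out,q.round(2),e.round(4))
E
python3 t.py
```

```text
[ 0.6443  0.2993 -0.0386  0.1532  0.0942  0.    ] [ 0.0063 -0.0204  0.012   0.0075  0.0195 -0.012 ]
35 0 0.04 [ 0.22  0.56  2.08 -1.43  0.21  0.2 ] 0.101
35 0 0 [ 0.2   0.63  2.05 -1.43  0.2   0.19] 0.1334
35 0 0.014 [ 0.2   0.6   2.06 -1.43  0.21  0.2 ] 0.1226
35 -0.024 0.014 [ 0.16  0.59  2.08 -1.43  0.18  0.16] 0.1397
30 0 0.04 [ 0.21  0.57  2.1  -1.43  0.18  0.2 ] 0.0382
30 0 0 [ 0.19  0.63  2.06 -1.43  0.18  0.19] 0.0699
30 0 0.014 [ 0.2   0.61  2.08 -1.43  0.18  0.19] 0.0594
30 -0.024 0.014 [ 0.15  0.6   2.1  -1.43  0.15  0.15] 0.0756
27 0 0.04 [ 0.2   0.57  2.11 -1.43  0.17  0.19] 0.0005
27 0 0 [ 0.18  0.63  2.07 -1.43  0.16  0.18] 0.0319
27 0 0.014 [ 0.19  0.61  2.09 -1.43  0.16  0.19] 0.0215
27 -0.024 0.014 [ 0.14  0.6   2.11 -1.43  0.14  0.15] 0.0372
24 0 0.04 [ 0.2   0.57  2.09 -1.    0.17 -0.24] 0.0
24 0 0 [ 0.18  0.64  2.08 -1.35  0.14  0.1 ] 0.0
24 0 0.014 [ 0.19  0.61  2.08 -1.22  0.15 -0.03] 0.0
24 -0.024 0.014 [ 0.14  0.6   2.12 -1.41  0.13  0.13] 0.0
20 0 0.04 [ 0.19  0.57  2.06 -0.58  0.22 -0.66] 0.0
20 0 0 [ 0.17  0.64  2.05 -0.74  0.17 -0.51] 0.0
20 0 0.014 [ 0.18  0.61  2.05 -0.68  0.19 -0.57] 0.0
20 -0.024 0.014 [ 0.13  0.6   2.09 -0.73  0.16 -0.56] 0.0
```

Request:
play_rows([
  [[0,5,0],[0,0,0],0.3],
  [[0,5,0],[0,0,0],0.3],
  [[0,0,0],[0,0,0],0.3],
  [[0,0,0],[0,0,0],0.3],
  [[0,0,0],[0,0,0],0.3],
  [[0,0,0],[0,0,0],0.3],
])

```text
t: 4.58
tcp_pos: [0.5253, 0.1817, 0.1392]
tool_rot: [0.09, 0.962, -0.038, 0.254]
force: [-0.9, 0.3, 0.1]
finger_gap: 0.705
gripper_force: 0.0
```

```bash
cat >> ik.py <<'E'
import json,os
def log():
    s=sense(); open("log.txt","a").write(json.dumps([list(s["q"]),list(s["tcp_pos"]),list(s["tool_rot"])])+"\n"); return s
if os.path.exists("log.txt"): DATA+=[json.loads(l) for l in open("log.txt")]
E
python3 - <<'E'
import ik; s=ik.log(); print(s["q"].round(3),s["tcp_pos"],s["tool_rot"])
A=ik.R.from_quat(s["tool_rot"]).as_matrix(); print("toolz in stand",ik.S.T@A[:,2],"y",ik.S.T@A[:,1])
for q,p,o in ik.DATA:
    # tcp in q1 frame, minus unknown h
    print(ik.R.from_euler("z",-q[0]).apply(p).round(4),ik.R.from_euler("z",-q[0]).apply(ik.R.from_quat(o).apply([0,0,1])).round(4),ik.np.round([q[1],q[1]+q[2]],3))
E
```

```text
[ 0.257  0.541  2.004 -1.077  0.273 -0.124] [0.52531024 0.18172472 0.13924143] [ 0.08988458  0.96238153 -0.03819451  0.25354236]
toolz in stand [ 0.49442282 -0.035042   -0.8685149 ] y [ 0.02175657  0.99937291 -0.02793628]
[0.6144 0.111  0.2384] [-0.002  0.    -1.   ] [0.528 1.962]
[0.5559 0.0397 0.1395] [ 0.4809 -0.2464 -0.8414] [0.55  2.586]
```

```bash
python3 - <<'E'
s=open("ik.py").read()
s=s.replace("L1,L2,a,h,r0,l2x=p","L1,L2,a,h,r0,rf,l2x=p").replace("[0,r0,a]","[rf,r0,a]").replace("[*p,0])[0]","p)[0]").replace("[.4,.4,.2,.29,.11])","[.4,.4,.2,.29,.11,0,0])").replace("return [*r.x,0]","return r.x")
open("ik.py","w").write(s)
E
sed -i 's/(35,30,27,24,20)/(35,31,28,25)/' t.py; python3 t.py
```

```text
[ 0.5924  0.3922  0.2713  0.2892  0.111  -0.0026  0.1144] [ 0.     -0.      0.      0.      0.0001  0.0001 -0.     -0.0001 -0.0001]
35 0 0.04 [ 0.25  0.61  2.03 -1.43  0.24  0.23] 0.0901
35 0 0 [ 0.23  0.69  1.97 -1.43  0.23  0.22] 0.1134
35 0 0.014 [ 0.24  0.66  1.99 -1.43  0.23  0.22] 0.1058
35 -0.024 0.014 [ 0.18  0.65  2.02 -1.43  0.2   0.18] 0.1234
31 0 0.04 [ 0.23  0.61  2.04 -1.43  0.21  0.22] 0.0373
31 0 0 [ 0.21  0.69  1.98 -1.43  0.2   0.2 ] 0.06
31 0 0.014 [ 0.22  0.66  2.   -1.43  0.2   0.21] 0.0526
31 -0.024 0.014 [ 0.17  0.65  2.02 -1.43  0.17  0.16] 0.0687
28 0 0.04 [ 0.22  0.61  2.04 -1.4   0.18  0.17] 0.0
28 0 0 [ 0.2   0.69  1.99 -1.43  0.17  0.19] 0.0193
28 0 0.014 [ 0.21  0.66  2.01 -1.43  0.18  0.2 ] 0.0121
28 -0.024 0.014 [ 0.15  0.65  2.03 -1.43  0.15  0.15] 0.0271
25 0 0.04 [ 0.21  0.6   2.01 -0.93  0.2  -0.3 ] 0.0
25 0 0 [ 0.19  0.68  1.98 -1.14  0.16 -0.1 ] 0.0
25 0 0.014 [ 0.19  0.66  1.99 -1.07  0.17 -0.18] 0.0
25 -0.024 0.014 [ 0.14  0.65  2.02 -1.2   0.14 -0.08] 0.0
```

```bash
cat > k.py <<'E'
from ik import *
th=np.radians(25); z=S@np.array([np.sin(th),0,-np.cos(th)]); M=frame(z,SY); a=S@ax
k=np.array([.5404,.1731,.0752])
def tgt(out,dy=0): return k+a*(.003+out)+S@np.array([0,dy,0])+z*.011
if __name__=="__main__":
    log(); plan(tgt(.04),M); print("40mm in tool",(M.T@(-a)*40).round(1))
E
python3 k.py
```

```text
turn [-2.    4.66 -0.37] | 5.1 shift after turn(mm) [19.7 -5.9 33.6] before [22.4 -4.9 32.1]
40mm in tool [-7.  -0.  39.4]
```

Request:
play_rows([
  [[-1,2.33,-0.18],[0,0,0],0.3],
  [[-1,2.33,-0.18],[0,0,0],0.3],
  [[0,0,0],[10,-3,17],0.3],
  [[0,0,0],[10,-3,17],0.3],
  [[0,0,0],[0,0,0],0.3],
  [[0,0,0],[0,0,0],0.3],
  [[0,0,0],[0,0,0],0.3],
])

```text
t: 5.17
tcp_pos: [0.5221, 0.1756, 0.1039]
tool_rot: [0.086, 0.97, -0.026, 0.226]
force: [1.0, -0.1, -0.2]
finger_gap: 0.702
gripper_force: 0.0
```

```bash
sed -i 's/plan(tgt(.04),M)/plan(tgt(.04),M);plan(tgt(0),M);plan(tgt(.014),M)/' k.py; python3 k.py
```

```text
turn [-0.78  1.32 -0.17] | 1.5 shift after turn(mm) [2.9 0.7 2.4] before [3.  0.7 2.3]
turn [-0.78  1.32 -0.17] | 1.5 shift after turn(mm) [-4.1  0.7 41.8] before [-3.1  1.2 41.9]
turn [-0.78  1.32 -0.17] | 1.5 shift after turn(mm) [-1.6  0.7 28. ] before [-1.   1.1 28. ]
40mm in tool [-7.  -0.  39.4]
```

Request:
play_rows([
  [[-0.8,1.3,-0.2],[2,0.7,0],0.3],
  [[0,0,0],[-2,0,14],0.3],
  [[0,0,0],[-2,0,14],0.3],
  [[0,0,0],[-2,0,14],0.3],
  [[0,0,0],[0,0,0],0.3],
  [[0,0,0],[0,0,0],0.3],
  [[0,0,0],[0,0,0],0.3],
])

```text
t: 5.75
tcp_pos: [0.5432, 0.1726, 0.068]
tool_rot: [0.084, 0.973, -0.018, 0.216]
force: [0.2, -0.3, -0.4]
finger_gap: 0.701
gripper_force: 0.0
```

```bash
python3 k.py
```

```text
turn [0.03 0.07 0.02] | 0.1 shift after turn(mm) [  7.   -0.  -39.1] before [  7.    0.  -39.1]
turn [0.03 0.07 0.02] | 0.1 shift after turn(mm) [ 0.1 -0.   0.3] before [ 0.1 -0.   0.3]
turn [0.03 0.07 0.02] | 0.1 shift after turn(mm) [  2.5  -0.  -13.5] before [  2.5  -0.  -13.5]
40mm in tool [-7.  -0.  39.4]
```

Pose exact. Now close on the knob.

Request:
play_rows([
  [[0,0,0],[0,0,0],0.9],
  [[0,0,0],[0,0,0],0.9],
  [[0,0,0],[0,0,0],0.9],
  [[0,0,0],[0,0,0],0.9],
  [[0,0,0],[0,0,0],0.9],
  [[0,0,0],[0,0,0],0.9],
], grip_force=70)

```text
t: 6.25
tcp_pos: [0.5431, 0.1726, 0.0681]
tool_rot: [0.083, 0.973, -0.018, 0.216]
force: [-1.6, -0.2, 6.0]
finger_gap: 0.264
gripper_force: 68.1
```

Request:
play_rows([
  [[0,0,0],[0.6,0,-3.4],0.9],
  [[0,0,0],[0.6,0,-3.4],0.9],
  [[0,0,0],[0.6,0,-3.4],0.9],
  [[0,0,0],[0.6,0,-3.2],0.9],
  [[0,0,0],[0,0,0],0.9],
  [[0,0,0],[0,0,0],0.9],
  [[0,0,0],[0,0,0],0.9],
])

```text
t: 6.83
tcp_pos: [0.5362, 0.1738, 0.0781]
tool_rot: [0.084, 0.973, -0.018, 0.216]
force: [5.2, -0.8, -10.0]
finger_gap: 0.262
gripper_force: 68.9
```

```bash
python3 - <<'E'
from k import *
s=log(); d=s["tcp_pos"]-np.array([.5431,.1726,.0681]); print((S.T@d*1e3).round(2),"along",d@a*1e3,s["force"],"f along",s["force"]@a, s["finger_gap"])
E
```

```text
[-6.970e+00 -1.000e-02  1.003e+01] along 12.213827291986474 [  5.15120282  -0.75386734 -10.0148461 ] f along -11.189390315863232 0.26203955368685594
```

Request:
play_rows([
  [[0,0,0],[0,-5,0],0.9],
  [[0,0,0],[0,-5,0],0.9],
  [[0,0,0],[0,-5,0],0.9],
  [[0,0,0],[0,-5,0],0.9],
  [[0,0,0],[0,-4,0],0.9],
  [[0,0,0],[0,0,0],0.9],
  [[0,0,0],[0,0,0],0.9],
  [[0,0,0],[0,0,0],0.9],
])

```text
t: 7.5
tcp_pos: [0.5322, 0.1495, 0.0781]
tool_rot: [0.084, 0.973, -0.019, 0.216]
force: [5.9, -2.1, -8.7]
finger_gap: 0.263
gripper_force: 69.1
```

```bash
cat > d.py <<'E'
from k import *
s=log(); d=s["tcp_pos"]-np.array([.5431,.1726,.0681]); print((S.T@d*1e3).round(2),"along",d@a*1e3,S.T@s["force"],"f along",s["force"]@a, s["finger_gap"],s["q"].round(3))
E
python3 d.py
```

```text
[ -6.78 -24.64   9.99] along 12.076109852548228 [ 6.15657239 -1.05852221 -8.69873324] f along -10.65813507644186 0.26280984659427725 [ 0.141  0.654  2.022 -1.222  0.14  -0.066]
```

Request:
play_rows([
  [[0,0,0],[-0.5,0.1,3],0.9],
  [[0,0,0],[-0.5,0.1,3],0.9],
  [[0,0,0],[-0.5,0.1,3],0.9],
  [[0,0,0],[-0.6,0.1,3.2],0.9],
  [[0,0,0],[0,0,0],0.9],
  [[0,0,0],[0,0,0],0.9],
  [[0,0,0],[0,0,0],0.9],
])

```text
t: 8.08
tcp_pos: [0.539, 0.1492, 0.0684]
tool_rot: [0.084, 0.973, -0.019, 0.216]
force: [4.6, -2.3, -3.9]
finger_gap: 0.265
gripper_force: 69.6
```

```bash
python3 d.py
```

```text
[ -0.08 -23.74   0.31] along 0.3005914855374915 [ 4.88561447 -1.49041729 -3.89500841] f along -5.994354595004454 0.26548834083408035 [ 0.138  0.678  2.01  -1.315  0.134  0.024]
```

Request:
play_rows([
  [[0,0,0],[0,0,0],0.3],
  [[0,0,0],[0,0,0],0.3],
  [[0,0,0],[0,0,0],0.3],
  [[0,0,0],[0,0,0],0.3],
  [[0,0,0],[0,0,-25],0.3],
  [[0,0,0],[0,0,-30],0],
  [[0,0,0],[0,0,-30],0],
  [[0,0,0],[0,0,-30],0],
  [[0,0,0],[0,0,0],0],
  [[0,0,0],[0,0,0],0],
])

```text
t: 8.92
tcp_pos: [0.5001, 0.1556, 0.1553]
tool_rot: [0.084, 0.972, -0.02, 0.219]
force: [0.0, -0.2, -0.8]
finger_gap: 1.004
gripper_force: 0.0
```

```bash
python3 - <<'E'
from k import *
log()
im,d,c=snap("wrist","w4"); L=(cloud(d,c)-O)@S
b=(im.max(2)<80)&(abs(L[...,0]+.05)<.04)&(abs(L[...,1]+.06)<.03)&(L[...,2]>.06)&(L[...,2]<.11); Q=L[b]
A=Q@ax;F=Q[A>np.percentile(A,97)-.002];print(len(Q),np.percentile(A,97)-.0105,"y",np.percentile(F[:,1],[1,99]),np.percentile(F@tx,[1,99]).mean())
# rack pose from top view
z=np.load("top0.npz",allow_pickle=True); im,d,c=z["im"],z["d"],tuple(z["c"]); P=cloud(d,c)
yb=np.array([-.2455,.9694,0]); G=np.array([.522,-.121,0])
plan([.48,-.11,.27],frame([0,0,-1],[-.9694,-.2455,0])); plan([.48,-.11,.27],frame([0,0,-1],[.9694,.2455,0]))
p,_=fit(); s=sense()
for sg in (1,-1):
  for pos in ([.48,-.11,.27],[.523,-.122,.06]):
    print(sg,ik(np.array(pos),frame([0,0,-1],sg*np.array([.9694,.2455,0])),p,[-.3,.55,1.6,0,1,-1.3*sg]))
  for zz in (.25,.13): 
   # place: rack bar along stand y, tool y=stand x
    pos=O+S@np.array([.001,.019,zz]); print(" place",ik(pos,frame([0,0,-1],sg*SX),p,[.2,.55,1.6,0,1,-1.3*sg]))
E
```

```text
1184 0.08610474381510282 y [-0.07173994 -0.04961344] 0.007541231261613974
turn [ -25.21   16.09 -111.93] | 115.9 shift after turn(mm) [ 252.3   84.8 -115.7] before [ -72.2 -265.2  -92.9]
turn [14.37 22.51 64.81] | 70.1 shift after turn(mm) [-252.3  -84.8 -115.7] before [ -72.2 -265.2  -92.9]
1 (array([-4.52621772e-01,  3.09235629e-01,  1.71975411e+00, -8.25173666e-18,
        1.11260292e+00, -7.00656379e-01]), np.float64(1.1102230246251565e-15))
1 (array([-4.37346021e-01,  6.90072386e-01,  1.78846489e+00,  2.19431330e-10,
        6.63055382e-01, -6.85380628e-01]), np.float64(6.489353637470534e-10))
 place (array([1.79657460e-01, 5.27246903e-01, 1.40007952e+00, 2.07231596e-13,
       1.21426623e+00, 3.51548347e-01]), np.float64(9.206330923918668e-13))
 place (array([1.79657460e-01, 6.70415276e-01, 1.50376556e+00, 1.19559410e-12,
       9.67411821e-01, 3.51548347e-01]), np.float64(4.200737679860024e-12))
-1 (array([-4.52621772e-01,  3.09235629e-01,  1.71975411e+00,  2.42169554e-14,
        1.11260292e+00,  2.44093627e+00]), np.float64(2.1399548799649892e-14))
-1 (array([-4.37346021e-01,  6.90072386e-01,  1.78846489e+00,  5.13610336e-12,
        6.63055381e-01,  2.45621203e+00]), np.float64(3.6320467959922104e-12))
 place (array([8.14893251e-04, 4.65970662e-01, 1.60526532e+00, 3.82689289e-01,
       9.78265775e-01, 2.85000000e+00]), np.float64(0.32147187029476415))
 place (array([0.02647865, 0.63282292, 1.70173971, 0.4405767 , 0.71047572,
       2.85      ]), np.float64(0.29754667243182653))
```

The knob is fully back in: its axial reading is unchanged, and its y has moved by −23.9 mm. Next is the rack.

Request:
play_rows([
  [[0,0,0],[0,0,-35],0],
  [[0,0,0],[0,0,-35],0],
  [[0,0,0],[0,0,-35],0],
  [[1.44,2.25,6.48],[0,0,0],0],
  [[1.44,2.25,6.48],[0,0,0],0],
  [[1.44,2.25,6.48],[0,0,0],0],
  [[1.44,2.25,6.48],[0,0,0],0],
  [[1.44,2.25,6.48],[0,0,0],0],
  [[1.44,2.25,6.48],[0,0,0],0],
  [[1.44,2.25,6.48],[0,0,0],0],
  [[1.44,2.25,6.48],[0,0,0],0],
  [[1.44,2.25,6.48],[0,0,0],0],
])

```text
t: 9.97
tcp_pos: [0.4566, 0.1627, 0.2473]
tool_rot: [0.571, 0.821, -0.004, 0.021]
force: [0.5, 0.5, -0.8]
finger_gap: 0.999
gripper_force: 0.0
```

```bash
python3 - <<'E'
from ik import *
plan([.52,-.16,.27],frame([0,0,-1],[.9694,.2455,0]))
E
```

```text
turn [1.11 2.22 6.1 ] | 6.6 shift after turn(mm) [-328.4  -17.7  -22.7] before [-325.3  -52.2  -10.7]
```

Request:
play_rows([
  [[1.1,2.2,6.1],[0,0,0],0],
  [[0,0,0],[-35,-2,-3],0],
  [[0,0,0],[-35,-2,-3],0],
  [[0,0,0],[-35,-2,-3],0],
  [[0,0,0],[-35,-2,-3],0],
  [[0,0,0],[-35,-2,-3],0],
  [[0,0,0],[-35,-2,-3],0],
  [[0,0,0],[-35,-2,-3],0],
  [[0,0,0],[-33,-3,-2],0],
  [[0,0,0],[0,0,0],0],
  [[0,0,0],[0,0,0],0],
  [[0,0,0],[0,0,0],0],
])

```text
t: 10.97
tcp_pos: [0.5089, -0.1102, 0.2704]
tool_rot: [0.612, 0.791, 0.001, -0.0]
force: [-0.2, -0.3, -0.1]
finger_gap: 1.0
gripper_force: 0.0
```

```bash
python3 - <<'E'
from ik import *
log(); im,d,c=snap("wrist","w5"); P=cloud(d,c); z=P[...,2]
m=(z>.06)&(z<.11)&(abs(P[...,0]-.524)<.08)&(abs(P[...,1]+.122)<.12)
def pca(Q):
    mu=Q[:,:2].mean(0); w,V=np.linalg.eigh(np.cov((Q[:,:2]-mu).T)); v=V[:,1]*np.sign(V[1,1]); t=(Q[:,:2]-mu)@v; n=np.array([v[1],-v[0]]); u=(Q[:,:2]-mu)@n
    return mu,v,t,n,u
Q=P[m]; mu,v,t,n,u=pca(Q); lo,hi=np.percentile(t,[.1,99.9]); print("bar",len(Q),mu,v,t.min(),t.max(),"mid",mu+v*(lo+hi)/2,"z98",np.percentile(Q[:,2],98))
b=m&(im.max(2)<70); k,l,st,ce=cv2.connectedComponentsWithStats(b.astype(np.uint8)); i=1+np.argmax(st[1:,4]); B=P[l==i]
top=np.percentile(B[:,2],60); B=B[B[:,2]>top-.003]; T=(B[:,:2]-mu)@v; U=(B[:,:2]-mu)@n; e=np.percentile
print("block n",len(B),"ztop",top,"ext",e(T,99)-e(T,1),e(U,99)-e(U,1),"ctr",mu+v*(e(T,99)+e(T,1))/2+n*(e(U,99)+e(U,1))/2,"pix",ce[i])
# necks: z at +-80
for sgn in (-1,1):
    N=Q[abs(t-(lo+hi)/2-sgn*.08)<.006]; print("neck",N[:,:2].mean(0),e(N[:,2],95))
E
```

```text
bar 4603 [ 0.52281615 -0.12054974] [-0.24512399  0.96949174] -0.10143796053507974 0.09178312152851945 mid [ 0.52395548 -0.12505592] z98 0.08780446048571947
block n 38 ztop 0.08649490383693184 ext 0.004568823054654274 0.013840581655716699 ctr [ 0.52269913 -0.10567504] pix [293.86842105 185.10526316]
neck [ 0.54369764 -0.20239527] 0.07946022234954532
neck [ 0.50437995 -0.04725972] 0.07959957254727622
```

View pics/w5.png

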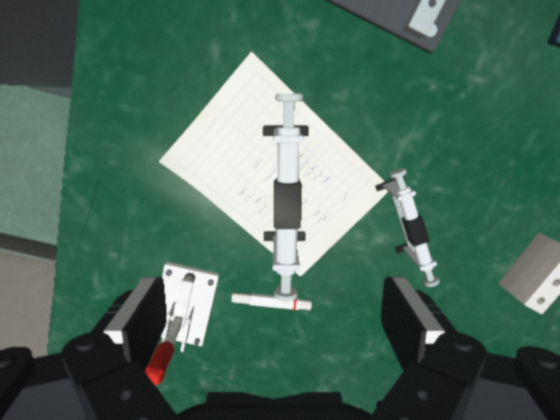

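The view confirms the large grey rack, with its block at (287,204). The necks are 160 mm apart with tops at z=0.0795, which matches the description. The plug gauge at (270,300) lies near the rack's end.

```bash
python3 - <<'E'
from ik import *
z=np.load("w5.npz",allow_pickle=True); c=tuple(z["c"]); print(ray(287,204,c,.088)); g=z["im"].max(2)
m=(g<75).astype(np.uint8); m[:165]=0;m[245:]=0;m[:,:265]=0;m[:,310:]=0
k,l,st,ce=cv2.connectedComponentsWithStats(m); print(st[1:].tolist(),ce[1:])
plan([.524,-.125,.064],frame([0,0,-1],[.9695,.2451,0]))
E
```

```text
[ 0.52319415 -0.12202442  0.088     ]
[[275, 181, 25, 21, 174], [293, 196, 1, 1, 1], [266, 233, 8, 7, 39], [299, 233, 5, 7, 27]] [[291.14367816 188.0862069 ]
 [293.         196.        ]
 [268.69230769 235.46153846]
 [300.85185185 236.03703704]]
turn [ 0.08 -0.05  0.37] | 0.4 shift after turn(mm) [-18.7  10.9 206.6] before [-19.   10.5 206.6]
```

Request:
play_rows([
  [[0,0,0.37],[-18.5,11,0],0],
  [[0,0,0],[0,0,35],0],
  [[0,0,0],[0,0,35],0],
  [[0,0,0],[0,0,35],0],
  [[0,0,0],[0,0,35],0],
  [[0,0,0],[0,0,30],0],
  [[0,0,0],[0,0,20],0],
  [[0,0,0],[0,0,16],0],
  [[0,0,0],[0,0,0],0],
  [[0,0,0],[0,0,0],0],
  [[0,0,0],[0,0,0],0],
])

```text
t: 11.93
tcp_pos: [0.5263, -0.1246, 0.0667]
tool_rot: [0.614, 0.789, 0.001, 0.002]
force: [-0.4, 0.2, 0.9]
finger_gap: 0.997
gripper_force: 0.0
```

```bash
python3 - <<'E'
from ik import *
print(log()["force"]);plan([.524,-.1245,.064],frame([0,0,-1],[.9695,.2451,0]))
E
```

```text
[-0.44348627  0.18587381  0.89295347]
turn [0.28 0.08 0.08] | 0.3 shift after turn(mm) [ 0.7 -2.2  2.7] before [ 0.7 -2.2  2.7]
```

Request:
play_rows([
  [[0.25,0,0],[0.5,-2.2,2.7],0],
  [[0,0,0],[0,0,0],0.3],
  [[0,0,0],[0,0,0],0.6],
  [[0,0,0],[0,0,0],0.9],
  [[0,0,0],[0,0,0],0.9],
  [[0,0,0],[0,0,0],0.9],
  [[0,0,0],[0,0,0],0.9],
  [[0,0,0],[0,0,0],0.9],
  [[0,0,0],[0,0,0],0.9],
], grip_force=60)

```text
t: 12.68
tcp_pos: [0.524, -0.1255, 0.0637]
tool_rot: [0.614, 0.789, -0.0, 0.001]
force: [1.1, -0.0, 4.2]
finger_gap: 0.293
gripper_force: 63.8
```

```bash
python3 - <<'E'
from ik import *
s=log(); print(s["tcp_pos"],s["finger_gap"]*85); M=frame([0,0,-1],SX)
c=O+S@np.array([.001,.0194,0]); plan(c+[0,0,.26],M)
E
```

```text
[ 0.52401825 -0.12550267  0.06365162] 24.922504104872232
turn [ 0.05  0.07 24.03] | 24.0 shift after turn(mm) [ 353.2    9.  -196.3] before [ 318.6  152.2 -196.7]
```

Request:
play_rows([
  [[0,0,0],[0,0,-6],0.9],
  [[0,0,0],[0,0,-12],0.9],
  [[0,0,0],[0,0,-20],0.9],
  [[0,0,0],[0,0,-25],0.9],
  [[0,0,0],[0,0,-25],0.9],
  [[0,0,0],[0,0,-25],0.9],
  [[0,0,0],[0,0,-25],0.9],
  [[0,0,0],[0,0,-25],0.9],
  [[0,0,0],[0,0,-25],0.9],
  [[0,0,0],[0,0,-25],0.9],
  [[0,0,0],[0,0,-15],0.9],
  [[0,0,0],[0,0,0],0.9],
])

```text
t: 13.68
tcp_pos: [0.5247, -0.1256, 0.2943]
tool_rot: [0.614, 0.789, 0.0, 0.003]
force: [0.3, -0.7, -3.8]
finger_gap: 0.293
gripper_force: 63.1
```

Request:
play_rows([
  [[0,0,0],[0,0,0],0.9],
  [[0,0,3],[0,0,0],0.9],
  [[0,0,4],[0,0,0],0.9],
  [[0,0,4],[0,0,0],0.9],
  [[0,0,4],[0,0,0],0.9],
  [[0,0,4],[0,0,0],0.9],
  [[0,0,3],[0,0,0],0.9],
  [[0,0,2],[0,0,0],0.9],
  [[0,0,0],[0,0,0],0.9],
  [[0,0,0],[0,0,0],0.9],
])

```text
t: 14.52
tcp_pos: [0.5224, -0.1246, 0.2892]
tool_rot: [0.765, 0.644, -0.001, -0.002]
force: [0.6, -0.8, -3.8]
finger_gap: 0.297
gripper_force: 63.0
```

```bash
python3 - <<'E'
from ik import *
s=log(); print(s["tcp_pos"],s["force"]); M=frame([0,0,-1],SX)
c=O+S@np.array([.001,.0194,0]); plan(c+[0,0,.29],M)
E
```

```text
[ 0.52235209 -0.12460226  0.28921571] [ 0.5508783  -0.76632209 -3.81738511]
turn [-0.25 -0.03  0.09] | 0.3 shift after turn(mm) [352.6  10.8  -0.8] before [352.6  11.3  -0.7]
```

Request:
play_rows([
  [[0,0,0],[10,1,0],0.9],
  [[0,0,0],[22,1,0],0.9],
  [[0,0,0],[32,1,0],0.9],
  [[0,0,0],[36,1,0],0.9],
  [[0,0,0],[36,1,0],0.9],
  [[0,0,0],[36,1,0],0.9],
  [[0,0,0],[36,1,0],0.9],
  [[0,0,0],[36,1,0],0.9],
  [[0,0,0],[36,1,0],0.9],
  [[0,0,0],[34,1,0],0.9],
  [[0,0,0],[26,1,0],0.9],
  [[0,0,0],[12,0,0],0.9],
])

```text
t: 15.52
tcp_pos: [0.594, 0.2245, 0.2902]
tool_rot: [0.764, 0.646, 0.0, -0.001]
force: [-0.2, 0.2, -3.4]
finger_gap: 0.292
gripper_force: 63.0
```

Request:
play_rows([
  [[0,0,0],[0,0,0],0.9],
  [[0,0,0],[0,0,0],0.9],
  [[0,0,0],[0,0,0],0.9],
  [[0,0,0],[0,0,0],0.9],
  [[0,0,0],[0,0,0],0.9],
  [[0,0,0],[0,0,0],0.9],
])

```text
t: 16.02
tcp_pos: [0.5944, 0.2187, 0.2912]
tool_rot: [0.766, 0.643, -0.0, 0.0]
force: [0.4, 0.4, -3.4]
finger_gap: 0.296
gripper_force: 63.0
```

```bash
python3 - <<'E'
from ik import *
s=log(); print(s["tcp_pos"],s["force"]); M=frame([0,0,-1],SX)
c=O+S@np.array([.001,.0194,0]); plan(c+[0,0,.29],M)
# measure rack: neck positions in stand coords from all cameras
for n in ("top","scene","wrist"):
    im,d,cc=snap(n,n+"6"); L=(cloud(d,cc)-O)@S
    m=(abs(L[...,0])<.04)&(abs(L[...,1]-.019)<.12)&(L[...,2]>.275)&(L[...,2]<.33)
    q=L[m]; print(n,len(q))
    if len(q)<20: continue
    print(" y ext",np.percentile(q[:,1],[.3,99.7]).round(4),"z",np.percentile(q[:,2],[50,98]).round(4))
    for y in (-.06,.099):
        N=q[abs(q[:,1]-y)<.006]
        if len(N)>3: print("  neck",y,len(N),"x",np.percentile(N[:,0],[2,50,98]).round(4),"ztop",np.percentile(N[:,2],95).round(4))
E
```

```text
[0.59444384 0.21867283 0.29116347] [ 0.40516934  0.3787695  -3.3894903 ]
turn [ 0.    0.05 -0.06] | 0.1 shift after turn(mm) [ 2.  -1.5  1.2] before [ 2.  -1.5  1.2]
top 417
 y ext [-0.0786  0.1145] z [0.3094 0.3161]
  neck -0.06 28 x [-0.0037 -0.      0.0053] ztop 0.3086
  neck 0.099 26 x [-0.0035  0.0001  0.0053] ztop 0.3085
scene 679
 y ext [-0.0785  0.1168] z [0.3073 0.3282]
  neck -0.06 11 x [-0.007 -0.003  0.002] ztop 0.3106
  neck 0.099 10 x [-0.0058 -0.0009  0.0016] ztop 0.3104
wrist 28382
 y ext [-0.0187  0.1138] z [0.312  0.3284]
  neck 0.099 1329 x [-0.0034  0.0014  0.0061] ztop 0.3073
```

Request:
play_rows([
  [[0,0,0],[1,0,8],0.9],
  [[0,0,0],[0,0,16],0.9],
  [[0,0,0],[0,0,18],0.9],
  [[0,0,0],[0,0,18],0.9],
  [[0,0,0],[0,0,18],0.9],
  [[0,0,0],[0,0,12],0.9],
  [[0,0,0],[0,0,6],0.9],
  [[0,0,0],[0,0,0],0.9],
  [[0,0,0],[0,0,0],0.9],
  [[0,0,0],[0,0,0],0.9],
  [[0,0,0],[0,0,0],0.9],
])

```text
t: 17.08
tcp_pos: [0.5955, 0.221, 0.1964]
tool_rot: [0.765, 0.644, 0.001, 0.001]
force: [0.6, 0.5, -1.9]
finger_gap: 0.295
gripper_force: 63.0
```

```bash
python3 - <<'E'
from ik import *
s=log(); print(s["tcp_pos"],s["force"],S.T@(s["tcp_pos"]-O)); M=frame([0,0,-1],SX)
Ls=[]
for n in ("top","scene"):
    im,d,cc=snap(n,n+"7"); L=(cloud(d,cc)-O)@S
    for y in (-.06,.099):
        for nm,zl in (("neck",(.19,.225)),):
            N=L[(abs(L[...,0])<.015)&(abs(L[...,1]-y)<.009)&(L[...,2]>zl[0])&(L[...,2]<zl[1])]
            if len(N)>3: print(n,y,len(N),"x",np.percentile(N[:,0],[2,50,98]).round(4),"y",np.percentile(N[:,1],[2,98]).round(4),"ztop",np.percentile(N[:,2],90).round(4))
    if n=="top":
        m=(abs(L[...,0])<.03)&(abs(L[...,1]-.019)<.12)&(L[...,2]>.19)&(L[...,2]<.235); print(np.percentile(L[m][:,1],[.5,99.5]))
a=cv2.resize(np.load("top7.npz",allow_pickle=True)["im"][120:260,150:330],None,fx=2.5,fy=2.5,interpolation=2); b=cv2.resize(np.load("scene7.npz",allow_pickle=True)["im"][150:290,170:320],None,fx=2.333*1.07,fy=2.5,interpolation=2)
cv2.imwrite("pics/p7.png",np.hstack([a,b])[:,:799,::-1])
E
```

```text
[0.59547693 0.22098609 0.19637996] [ 0.56489754  0.50418519 -1.90416139] [0.00313399 0.01981414 0.19637996]
top -0.06 35 x [-0.0028  0.0011  0.0063] y [-0.0687 -0.0519] ztop 0.2135
[-0.07593324  0.11746707]
scene -0.06 12 x [-0.0042 -0.0012  0.0016] y [-0.0683 -0.0569] ztop 0.2157
scene 0.099 23 x [-0.0094 -0.0021  0.0038] y [0.0902 0.1031] ztop 0.2153
```

View pics/p7.png

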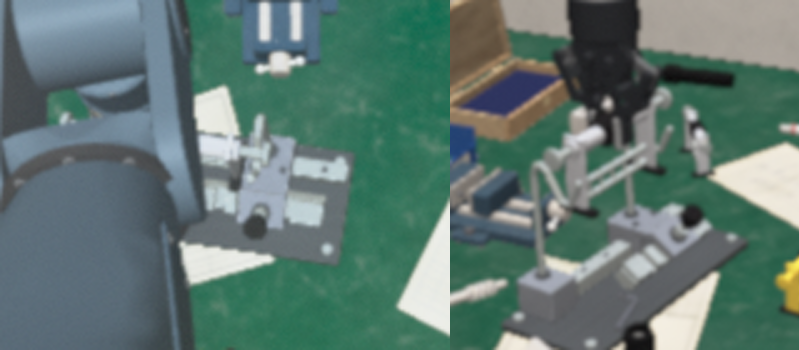

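The picture shows the rack held above both hooks: the near neck is at (565,145) over the fixed hook, and the far neck is over the sliding hook. I'll lower it further.

Request:
play_rows([
  [[0,0,0],[-1.2,-0.5,6],0.9],
  [[0,0,0],[0,0,8],0.9],
  [[0,0,0],[0,0,8],0.9],
  [[0,0,0],[0,0,7],0.9],
  [[0,0,0],[0,0,5],0.9],
  [[0,0,0],[0,0,3],0.9],
  [[0,0,0],[0,0,2],0.9],
  [[0,0,0],[0,0,0],0.9],
  [[0,0,0],[0,0,0],0.9],
  [[0,0,0],[0,0,0],0.9],
])

```text
t: 18.02
tcp_pos: [0.5942, 0.2197, 0.1564]
tool_rot: [0.765, 0.644, 0.0, 0.0]
force: [0.8, -0.2, -3.1]
finger_gap: 0.295
gripper_force: 63.1
```

Request:
play_rows([
  [[0,0,0],[0,0,2],0.9],
  [[0,0,0],[0,0,2],0.9],
  [[0,0,0],[0,0,1],0.9],
  [[0,0,0],[0,0,0],0.9],
  [[0,0,0],[0,0,0],0.9],
])

```text
t: 18.43
tcp_pos: [0.5945, 0.2196, 0.1513]
tool_rot: [0.765, 0.644, 0.0, 0.001]
force: [1.3, -0.7, -1.6]
finger_gap: 0.293
gripper_force: 63.3
```

Request:
play_rows([
  [[0,0,0],[0,0,1.5],0.9],
  [[0,0,0],[0,0,1],0.9],
  [[0,0,0],[0,0,0],0.9],
  [[0,0,0],[0,0,0],0.9],
  [[0,0,0],[0,0,0],0.9],
])

```text
t: 18.85
tcp_pos: [0.5951, 0.2196, 0.1493]
tool_rot: [0.765, 0.644, 0.001, 0.001]
force: [2.7, -1.9, 2.6]
finger_gap: 0.298
gripper_force: 63.8
```

```bash
python3 - <<'E'
from ik import *
s=log(); print(s["tcp_pos"],s["force"],s["ft_torque"],S.T@(s["tcp_pos"]-O))
for n in ("top","scene"):
    im,d,cc=snap(n,n+"8"); L=(cloud(d,cc)-O)@S
    for y in (-.06,.099):
            N=L[(abs(L[...,0])<.012)&(abs(abs(L[...,1]-y)-.0075)<.003)&(L[...,2]>.145)&(L[...,2]<.18)]
            if len(N)>3: print(n,y,len(N),"x",np.percentile(N[:,0],[2,50,98]).round(4),"ztop",np.percentile(N[:,2],[50,90]).round(4))
E
```

```text
[0.59508093 0.21957195 0.14926896] [ 2.69251508 -1.89091914  2.61447801] [-0.24688994 -0.4678553   0.35370283] [0.00298571 0.01835311 0.14926896]
top -0.06 24 x [-0.0023  0.0016  0.0069] ztop [0.1646 0.167 ]
scene -0.06 8 x [-0.0109 -0.0066  0.0016] ztop [0.1667 0.1714]
scene 0.099 12 x [-0.012  -0.0029  0.0035] ztop [0.1688 0.1718]
```

Request:
play_rows([
  [[0,0,0],[0,0,1],0.9],
  [[0,0,0],[0,0,0.5],0.9],
  [[0,0,0],[0,0,0],0.9],
  [[0,0,0],[0,0,0],0.9],
  [[0,0,0],[0,0,0],0.9],
])

```text
t: 19.37
tcp_pos: [0.5951, 0.2196, 0.1491]
tool_rot: [0.765, 0.644, 0.001, 0.001]
force: [2.7, -2.0, 7.9]
finger_gap: 0.299
gripper_force: 65.0
```

```bash
python3 - <<'E'
from ik import *
s=log(); print(s["tcp_pos"],s["force"],s["ft_torque"],S.T@s["ft_torque"],S.T@s["force"])
E
```

```text
[0.59512217 0.21957963 0.14906489] [ 2.71928906 -1.95440347  7.92660302] [-0.39869326 -0.28624601  0.33864643] [-0.34385661 -0.35022239  0.33864643] [ 3.01350743 -1.46047899  7.92660302]
```

Request:
play_rows([
  [[0,0,0],[0,0,0],0.65],
  [[0,0,0],[0,0,0],0.5],
  [[0,0,0],[0,0,0],0.3],
  [[0,0,0],[0,0,0],0.1],
  [[0,0,0],[0,0,0],0],
  [[0,0,0],[0,0,0],0],
  [[0,0,0],[0,0,0],0],
  [[0,0,0],[0,0,0],0],
])

```text
t: 20.03
tcp_pos: [0.5937, 0.2197, 0.1469]
tool_rot: [0.765, 0.644, -0.0, 0.0]
force: [-0.1, 0.1, -0.3]
finger_gap: 1.002
gripper_force: 0.0
```

Request:
play_rows([
  [[0,0,0],[0,0,-5],0],
  [[0,0,0],[0,0,-15],0],
  [[0,0,0],[0,0,-25],0],
  [[0,0,0],[0,0,-30],0],
  [[0,0,0],[0,0,-30],0],
  [[0,0,0],[0,0,-30],0],
  [[0,0,0],[0,0,-15],0],
  [[0,0,0],[0,0,0],0],
  [[0,0,0],[0,0,0],0],
  [[0,0,0],[0,0,0],0],
  [[0,0,0],[0,0,0],0],
  [[0,0,0],[0,0,0],0],
])

```text
t: 21.03
tcp_pos: [0.5929, 0.2196, 0.2951]
tool_rot: [0.765, 0.644, -0.002, -0.001]
force: [-0.1, -0.3, 0.2]
finger_gap: 0.999
gripper_force: 0.0
```

```bash
python3 - <<'E'
from ik import *
s=log(); print(s["tcp_pos"],s["force"])
im,d,cc=snap("wrist","w9"); sc,ds,c2=snap("scene","s9")
for n,(D,c) in dict(wrist=(d,cc),scene=(ds,c2)).items():
    L=(cloud(D,c)-O)@S
    for y in (-.06,.099):
        N=L[(abs(L[...,0])<.012)&(abs(abs(L[...,1]-y)-.0075)<.003)&(L[...,2]>.145)&(L[...,2]<.18)]
        if len(N)>3: print(n,y,len(N),"x",np.percentile(N[:,0],[2,50,98]).round(4),"ztop",np.percentile(N[:,2],[50,90]).round(4))
    m=(abs(L[...,0])<.03)&(abs(L[...,1]-.019)<.12)&(L[...,2]>.155)&(L[...,2]<.182); print(np.percentile(L[m][:,1],[.5,99.5]))
cv2.imwrite("pics/p9.png",np.hstack([im[::1],cv2.resize(sc[150:290,200:280],(240,420),interpolation=2)])[...,::-1])
E
```

```text
[0.59294852 0.21957946 0.29509357] [-0.12440665 -0.33855755  0.20395611]
wrist -0.06 134 x [-0.0038  0.0028  0.0094] ztop [0.1642 0.1684]
wrist 0.099 309 x [-0.0072  0.0008  0.0093] ztop [0.164  0.1662]
[-0.07693189  0.11406963]
scene -0.06 5 x [-0.006  -0.0047  0.0072] ztop [0.1637 0.1669]
scene 0.099 9 x [-0.0116 -0.0034  0.0062] ztop [0.1663 0.1701]
[-0.07856005  0.11738922]
```

View pics/p9.png

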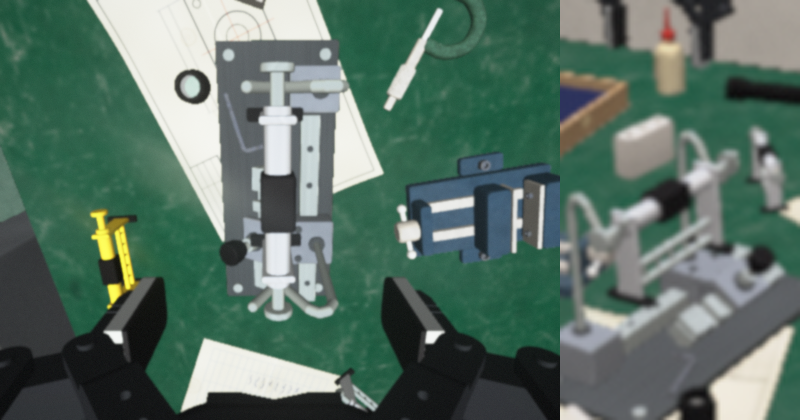

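The rack hangs level on both hooks (fixed hook at (280,86), sliding hook at (290,295)) with the neck tops at z≈0.166. The knob at (232,252) is in, and the loupe and hex key look undisturbed. Handing in.

```bash
python3 -c "
from station import *
print(sign_off())"
```

```text
the job is handed in; nothing more can be done
None
```

The job is handed in: the sliding hook is locked one notch further out with its knob fully in. The rack frame hangs released and level, with a neck in each hook.

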